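Pack the sample carrier

ROBOT

A 7-joint arm with a two-finger parallel gripper is mounted at the origin on the work surface. World frame = base frame: x ahead of the robot, y to its left, z up, the work surface at z = 0. Lengths are in m, angles in rad, forces in N, time in s.
With the tool pointing down it reaches from about 0.4 to 0.875 m from the base axis. Payload 19.3 kg.
Tool frame: the origin (TCP) lies at the very end of the fingers, on their centre line; the grasp point (between the pads) lies 19 mm behind it; z points along the fingers, y is the line along which they close (so a half turn about z gives the same grasp; the last joint's range is limited). The gripper opens to 85 mm and grips with 20 to 120 N. Pads are 22 mm wide; open, the fingers measure 114 mm over their backs; the gripper's body (76 mm by 85 mm) begins 54 mm behind the grasp point. The pads swing forward as they close: fully open they stand 13 mm farther back than shut.
Start: joints at [1.052, 0.521, -0.036, 1.599, 0.021, 1.021, -0.113], TCP at [0.271, -0.563, 0.231] pointing down, gripper open.
Joint ranges: [-2.91, 2.91], [-0.3, 2.13], [-1.5, 1.42], [0.17, 2.43], [-1.26, 4.41], [0.16, 1.93], [-2.52, 2.52]. Speed limits (rad/s): [1.89, 1.89, 2.39, 2.39, 3.01, 3.01, 3.01].

INTERFACE

Orientations are given as [roll, pitch, yaw] about the fixed x, y, z axes, in that order (R = Rz(yaw) Ry(pitch) Rx(roll)).
In Python, from workcell import monitor, optics, job_done gives the robot as it stands.
- The arm moves only by the shell command python3 -m handwheel 'ROWS' [FORCE]. ROWS is JSON, a list of rows, each an object of numbers: "dx", "dy", "dz": the shift along the tool's x, y, z in cm; "wx", "wy", "wz": the turn, a rotation vector about the tool's x, y, z in rad; "claw": the opening in per cent of the stroke, from 0 (shut) to 100 (fully open). A call has 1 to 8 rows; each row shifts and turns the commanded pose from where the row before left it, along the tool's axes as they then stand; what a row does not reach is not made up. A row lasts 1/8 s, in which the tool goes at most 62.5 mm and 10.7 degrees, less where a joint would pass 70% of its speed; a pose out of reach is approached as far as the arm can. A call with a gripper value outside its range is refused whole. The fingers move at their own pace and stop on an object; FORCE is the grip in N (left out, the last holds). Time passes only in rows, so rows that do not move let the fingers close. It gives the time, the measured TCP pose, the force, the opening and the grip force at its end, in the units of the state.
- monitor.observe(): the state, without advancing time (a new reading comes with each control period).
- optics.grab_frame(name): name is "scene" or "side" or "wrist"; returns a dict with "frame" (480x640x3 uint8, blue, green, red), "fovy" (degrees; the focal length in pixels is half the picture's height over the tangent of half this angle, whatever the lens; pixels are square), "cx", "cy" (the principal point, pixels), "R" (3x3) and "t" (3): a world point X has camera coordinates R X + t. Camera axes: x right, y down, z forward; pixel columns grow to the right and rows downward; lengths in m; the calibration is good to about 2 mm. A picture is of the moment at which its call begins. There is no depth.
- job_done(): hands the job in; it is judged then, once.
Trained networks look in the newest picture that a camera, given by its name, has taken for a name from the list of things; names that differ only in an ending like _2 or _b are one class to them, and where a whole thing is asked for, a point or a joint stands for the part that bears it (a point fixed in the world has none). Each returns a list of dicts, best first, with "p" (0 to 1); they miss things now and then, are a little off and sometimes report something else, mostly with a low value. They report only what shows in the picture. A call takes as long as a camera call. They do not tell look-alikes from the thing itself.
- optics.masks_of(name, camera): "region" (480x640 bool, what is visible of it) and "rect" ([left, top, width, height] in pixels, round what is visible of it).
The state is a dict: "clock": time; "qpos": joint angles; "qd": joint speeds; "joint_efforts": joint torques, N m; "position": TCP position; "tool_rot": TCP orientation; "force": force on the tool from outside, world axes, zero at the start; "moment": the same for the moment, N m; "grip_width": finger opening in m; "finger_force": force on a finger pad.
Only numpy, scipy, OpenCV 4.12 (cv2) and the standard library are available. Lean on these libraries where they do the work, as an engineer would, in place of code of your own. Each camera call takes 0.05 s, during which the arm holds its last target. There are 200 camera calls.

TASK

Pack the purple carrier for the walk to the microscope: stand each of the four closed containers (the lidded wide jar, the capped slim vial, the capped square bottle and the shut slide box) upright, flat on the floor of the white nest made for its shape and size. Leave the jar without a lid and the bottle without a cap standing where they are. Keep the containers upright all the way and set them down gently, without dropping them.

Things in the scene. Friction and masses are not known exactly. Their poses are not given: they have to be found in the camera images.
- jar: Closed wide jar, round, off-white: body 50 mm across, ribbed screw lid 53 mm across from 40 mm up to its top at 54 mm; 70 to 140 g. It goes in the wide round nest. Origin: centre of its underside; z is up.
- vial: Closed slim vial, round, off-white: body 26 mm across, ribbed cap 27 mm across from 50 mm up to its top at 66 mm; 25 to 49 g. It goes in the small round nest. Origin: centre of its underside; z is up.
- bottle: Closed square bottle, off-white: body 40 x 40 mm and 60 mm tall, with a round ribbed cap 28 mm across on it, top at 80 mm; 70 to 140 g. It goes in the square nest. Origin: centre of its underside; z is up. x and y are square to its flat sides.
- slidebox: Shut microscope-slide box, off-white oblong block 32 mm (its x) by 82 mm (its y), 48 mm tall, a grey seam line around it and a 4 mm high tab (6 x 14 mm) in the middle of its top; 56 to 112 g. It goes in the oblong nest. Origin: centre of its underside; z is up.
- open_jar: Look-alike that stays: the same round jar without its lid, 50 mm across, 40 mm tall, open and hollow with a dark inside. Origin: centre of its underside; z is up.
- open_bottle: Look-alike that stays: the same square bottle without its cap, 40 x 40 x 60 mm with a bare open neck 22 mm across up to 74 mm. Origin: centre of its underside; z is up.
- jar_nest: Wide round white nest (low cup), 70 mm bore, 80 mm outside. Fixed in one of the four places (drawn at random, 100 to 120 mm apart) of the low purple carrier tray (210 x 246 mm, walls 20 mm high). Origin: centre of its underside, 6 mm above the bench; inner floor 3 mm, rim top 15 mm above the origin. z up.
- vial_nest: Small round white nest (low cup), 44 mm bore, 54 mm outside. Fixed in one of the four places (drawn at random, 100 to 120 mm apart) of the low purple carrier tray (210 x 246 mm, walls 20 mm high). Origin: centre of its underside, 6 mm above the bench; inner floor 3 mm, rim top 15 mm above the origin. z up.
- bottle_nest: Square white nest (low frame with a floor), 58 x 58 mm inside, 68 mm outside. Fixed in one of the four places (drawn at random, 100 to 120 mm apart) of the low purple carrier tray (210 x 246 mm, walls 20 mm high). Origin: centre of its underside, 6 mm above the bench; inner floor 3 mm, rim top 15 mm above the origin. z up. x and y are square to its sides.
- slidebox_nest: Oblong white nest (low frame with a floor), 48 mm (its x) by 98 mm (its y) inside, 58 x 108 mm outside. Fixed in one of the four places (drawn at random, 100 to 120 mm apart) of the low purple carrier tray (210 x 246 mm, walls 20 mm high). Origin: centre of its underside, 6 mm above the bench; inner floor 3 mm, rim top 15 mm above the origin. z up.
There are look-alikes about, which are no part of the job. What is shaped like the jar but pink or yellow is not meant.

How it is judged:
By the outcome, as a careful person would: the job done as asked, in the order asked, and still so for the second after the job is handed in, with the robot touching nothing.
It also fails if it takes over 104 s, if anything falls off the work surface, if the arm or the gripper's body presses on something with over 40 N, if the wrist force passes 120 N, or if a joint passes its speed limit or range.

## Working session

There is one attempt and no reset: what is moved stays moved. The work goes in short steps, Python scripts to look and compute and a shell command to move; the robot and the scene stay as the last step left them, time stands still between calls to the robot, and variables do not carry over. Pictures are saved under pics/ and viewed, at most 14 in all, crops included, and the job is handed in when it is done.

```bash
mkdir -p pics; ls; python3 - <<'E'
from workcell import monitor, optics
import cv2,numpy as np
s=monitor.observe();print({k:np.round(v,3).tolist() for k,v in s.items()})
for n in("scene","side"):
    f=optics.grab_frame(n);cv2.imwrite(f"pics/{n}0.png",f["frame"]);print(n,f["fovy"],f["cx"],f["cy"],np.round(f["R"],3).tolist(),np.round(f["t"],3).tolist())
E
```

```text
pics
{'clock': 0.0, 'qpos': [1.052, 0.522, -0.036, 1.6, 0.021, 1.021, -0.113], 'qd': [-0.0, 0.002, 0.002, -0.001, -0.0, 0.001, -0.001], 'joint_efforts': [-0.001, -92.712, 1.979, -36.994, 0.018, 0.008, 0.0], 'position': [0.271, -0.563, 0.231], 'tool_rot': [-3.14, 0.0, 0.449], 'force': [-0.278, -0.248, 0.49], 'moment': [0.022, 0.023, 0.049], 'finger_force': 0.0, 'grip_width': 0.085}
scene 44.59358180262638 323.4667349364436 239.47318800537286 [[-0.072, 0.997, 0.003], [0.649, 0.049, -0.759], [-0.757, -0.053, -0.651]] [0.065, -0.265, 1.369]
side 53.5233900011431 321.2921304332951 243.86346220009722 [[-0.866, -0.501, -0.016], [-0.271, 0.494, -0.826], [0.421, -0.711, -0.563]] [0.389, 0.171, 0.703]
```

View pics/scene0.png

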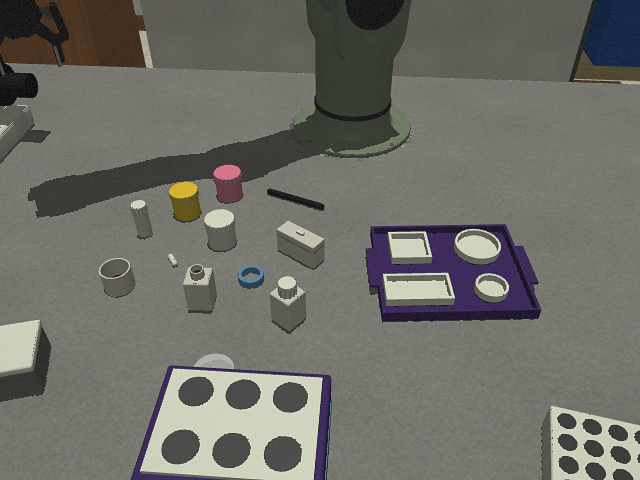

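View pics/side0.png

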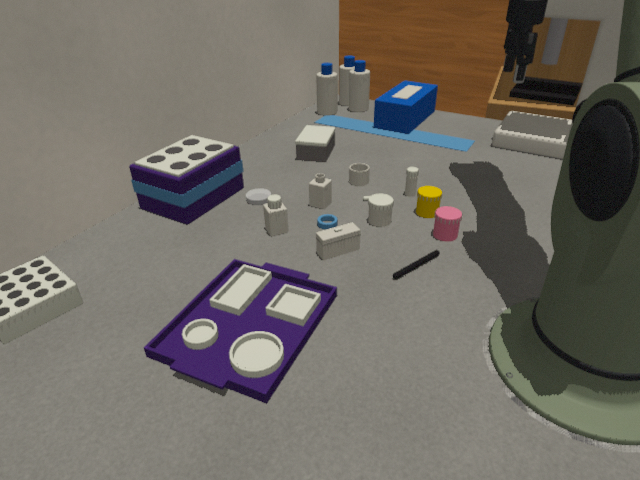

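The scene picture shows the closed jar at (221,230), vial (142,219), bottle (288,303) and slide box (300,244). The open jar is at (117,277) and the open bottle at (200,290). The nests are square (410,248), wide round (478,246), oblong (418,290) and small round (491,288). The side view agrees: jar (380,210), vial (411,181), bottle (276,216), slide box (338,241). Next I fit silhouettes in both cameras.

```bash
cat > h.py <<'E'
import numpy as np,cv2
from scipy.optimize import minimize
from workcell import monitor, optics
def proj(f,X):
    c=np.asarray(X)@np.asarray(f["R"]).T+f["t"]; F=240/np.tan(np.radians(f["fovy"]/2))
    return c[:,:2]/c[:,2:]*F+[f["cx"],f["cy"]]
def ray(f,px,z):
    F=240/np.tan(np.radians(f["fovy"]/2)); R=np.asarray(f["R"]); C=-R.T@f["t"]
    d=R.T@[(px[0]-f["cx"])/F,(px[1]-f["cy"])/F,1]; return C+d*(z-C[2])/d[2]
def cyl(d,a,b):
    t=np.linspace(0,2*np.pi,32); return np.array([[d/2*np.cos(q),d/2*np.sin(q),z] for z in(a,b) for q in t])
def box(w,l,a,b): return np.array([[x*w/2,y*l/2,z] for z in(a,b) for x in(-1,1) for y in(-1,1)])
M=dict(jar=[cyl(.05,0,.04),cyl(.053,.04,.054)],vial=[cyl(.026,0,.066)],bottle=[box(.04,.04,0,.06),cyl(.028,.06,.08)],
 slidebox=[box(.032,.082,0,.048),box(.006,.014,.048,.052)],open_jar=[cyl(.05,0,.04)],open_bottle=[box(.04,.04,0,.06),cyl(.022,.06,.074)],
 jar_nest=[cyl(.08,.006,.021)],vial_nest=[cyl(.054,.006,.021)],bottle_nest=[box(.068,.068,.006,.021)],slidebox_nest=[box(.058,.108,.006,.021)])
def render(f,n,p):
    im=np.zeros((480,640),np.uint8);c,s=np.cos(p[2]),np.sin(p[2])
    for m in M[n]:
        P=m@np.array([[c,s,0],[-s,c,0],[0,0,1]])+[p[0],p[1],0]
        cv2.fillConvexPoly(im,cv2.convexHull((proj(f,P)*16).astype(np.int32)),255,shift=4,lineType=cv2.LINE_AA)
    return im/255.
def getmask(n,cam,px):
    best=None
    for d in optics.masks_of(n,cam):
        x,y,w,h=d["rect"]; e=np.hypot(x+w/2-px[0],y+h/2-px[1])
        if e<25 and (best is None or e<best[0]): best=(e,d)
    if best is None: return None
    m=best[1]["region"].astype(np.uint8)
    if "nest" in n: 
        pts=cv2.findNonZero(m); cv2.fillConvexPoly(m,cv2.convexHull(pts),1)
    return m.astype(float)
def fit(n,views):  # views: list of (frame,mask,px)
    x0=ray(views[0][0],views[0][2],.03 if "nest" not in n else .015)[:2]; best=None
    def cost(p):
        v=0
        for f,m,_ in views:
            r=cv2.GaussianBlur(render(f,n,p),(0,0),1.5);mm=cv2.GaussianBlur(m,(0,0),1.5); v+=np.abs(r-mm).sum()/m.sum()
        return v/len(views)
    rnd=M[n][0].shape[0]>8
    for y in ([0] if rnd else [-.9,-.45,0,.45,.9,1.35]):
        S=np.array([[*x0,y],[x0[0]+.02,x0[1],y],[x0[0],x0[1]+.02,y],[*x0,y+.3]])
        r=minimize(cost,[*x0,y],method="Nelder-Mead",options=dict(initial_simplex=S,xatol=1e-4,fatol=1e-4,maxiter=150))
        if best is None or r.fun<best.fun: best=r
    return best
E
cat > m.py <<'E'
from h import *
fs={c:optics.grab_frame(c) for c in("scene","side")}
px=dict(jar=((221,230),(380,210)),vial=((142,219),(411,181)),bottle=((288,303),(276,216)),slidebox=((300,244),(338,241)),open_jar=((117,277),(359,174)),open_bottle=((200,290),(320,190)),bottle_nest=((410,248),(293,304)),jar_nest=((478,246),(257,354)),slidebox_nest=((418,290),(241,288)),vial_nest=((491,288),(200,334)))
for n,(a,b) in px.items():
    V=[]
    for c,p in(("scene",a),("side",b)):
        m=getmask(n,c,p)
        if m is not None: V.append((fs[c],m,p))
    if not V: print(n,"none");continue
    r=fit(n,V); one=[np.round(fit(n,[v]).x,3).tolist() for v in V] if len(V)>1 else ""
    print(n,len(V),np.round(r.x,3),round(r.fun,3),one)
E
python3 m.py
```

```text
jar 2 [ 0.428 -0.217  0.31 ] 0.079 [[0.427, -0.217, 0.164], [0.428, -0.218, 0.326]]
vial 2 [ 0.414 -0.363  0.219] 0.126 [[0.413, -0.364, 0.202], [0.413, -0.36, -0.027]]
bottle 2 [ 0.603 -0.076  0.71 ] 0.128 [[0.604, -0.076, 0.53], [0.604, -0.078, -0.843]]
slidebox 2 [ 0.452 -0.073 -0.672] 0.121 [[0.453, -0.073, -0.718], [0.453, -0.073, -0.505]]
open_jar 2 [ 0.552 -0.364  0.257] 0.129 [[0.55, -0.365, 0.308], [0.552, -0.364, -0.027]]
open_bottle 2 [ 0.579 -0.219  0.2  ] 0.114 [[0.579, -0.219, 0.165], [0.578, -0.219, 1.834]]
bottle_nest 2 [0.434 0.117 1.642] 0.062 [[0.433, 0.116, 1.613], [0.435, 0.117, -1.482]]
jar_nest 2 [0.423 0.236 0.239] 0.073 [[0.421, 0.236, 0.158], [0.423, 0.236, 0.062]]
slidebox_nest 2 [0.536 0.127 0.088] 0.042 [[0.537, 0.126, 0.074], [0.536, 0.127, 0.117]]
vial_nest 2 [0.526 0.245 0.255] 0.118 [[0.524, 0.245, 0.286], [0.527, 0.244, -0.011]]
```

```bash
cat > go.py <<'E'
import sys,numpy as np
from workcell import monitor
# go.py x y z yaw -> remaining shift in tool axes (cm) and wz
s=monitor.observe();x,y,z,w=map(float,sys.argv[1:5]);p=s["position"];a=s["tool_rot"][2];c,n=np.cos(a),np.sin(a)
dx,dy,dz=x-p[0],y-p[1],z-p[2]
print("cm",np.round(100*np.array([c*dx+n*dy,n*dx-c*dy,-dz]),2),"wz",round((a-w+np.pi)%(2*np.pi)-np.pi,3),"clock",round(s["clock"],2),"pos",np.round(p,4),"rot",np.round(s["tool_rot"],3),"grip",round(s["grip_width"],4),"F",np.round(s["force"],1))
E
python3 -m handwheel '[{"dx":3.65,"dy":-3.05,"dz":0.5},{"dx":3.65,"dy":-3.05,"dz":0.5},{"dx":3.65,"dy":-3.05,"dz":0.5},{"dx":3.65,"dy":-3.05,"dz":0.5},{"dx":3.65,"dy":-3.05,"dz":0.5},{"dx":3.65,"dy":-3.05,"dz":0.5},{"dx":3.65,"dy":-3.05,"dz":0.5},{"dx":3.65,"dy":-3.05,"dz":0.5}]' 30
python3 go.py .428 -.217 .19 .449
python3 - <<'E'
from h import *
f=optics.grab_frame("scene");print(ray(f,(228,184),.025),ray(f,(185,202),.025))
w=optics.grab_frame("wrist");cv2.imwrite("pics/w1.png",w["frame"]);print(proj(w,[[.428,-.217,.03]]))
E
```

```text
cm [ 29.15 -24.38   4.13] wz -0.0 clock 1.2 pos [ 0.2712 -0.5631  0.2313] rot [ 3.142 -0.     0.449] grip 0.0852 F [ 0.5  0.3 -0.1]
[ 0.28647285 -0.23216636  0.025     ] [ 0.35047937 -0.30152607  0.025     ]
[[ -52.92789044 -230.57901426]]schema error: expected keys dx, dy, dz, wx, wy, wz, claw
```

```bash

python3 -m handwheel '[{"dx":3.65,"dy":-3.05,"dz":0.5,"wx":0,"wy":0,"wz":0,"claw":100},{"dx":3.65,"dy":-3.05,"dz":0.5,"wx":0,"wy":0,"wz":0,"claw":100},{"dx":3.65,"dy":-3.05,"dz":0.5,"wx":0,"wy":0,"wz":0,"claw":100},{"dx":3.65,"dy":-3.05,"dz":0.5,"wx":0,"wy":0,"wz":0,"claw":100},{"dx":3.65,"dy":-3.05,"dz":0.5,"wx":0,"wy":0,"wz":0,"claw":100},{"dx":3.65,"dy":-3.05,"dz":0.5,"wx":0,"wy":0,"wz":0,"claw":100},{"dx":3.65,"dy":-3.05,"dz":0.5,"wx":0,"wy":0,"wz":0,"claw":100},{"dx":3.65,"dy":-3.05,"dz":0.5,"wx":0,"wy":0,"wz":0,"claw":100}]' 30
python3 go.py .428 -.217 .19 .449
python3 - <<'E'
from h import *
w=optics.grab_frame("wrist");cv2.imwrite("pics/w2.png",w["frame"])
p=proj(w,[[.428,-.217,.03]])[0];print(p)
m=getmask("jar","wrist",p)
if m is not None:
  r=fit("jar",[(w,m,p)]);print(r.x,r.fun)
E
python3 go.py .428 -.217 .024 .449
```

```text
clock: 2.3
position: [0.429, -0.2152, 0.1913]
tool_rot: [3.141, -0.0, 0.449]
force: [0.2, -0.2, -0.5]
grip_width: 0.0854
finger_force: 0.0
cm [-0.16  0.12  0.13] wz -0.0 clock 2.3 pos [ 0.429  -0.2152  0.1913] rot [ 3.141 -0.     0.449] grip 0.0854 F [ 0.2 -0.2 -0.5]
[322.18046258 219.37129919]
[ 0.43033343 -0.21886422  0.08904335] 0.06014514443744612
cm [-0.42  0.34 16.71] wz 0.006 clock 2.4 pos [ 0.4303 -0.2121  0.1911] rot [-3.14e+00 -1.00e-03  4.55e-01] grip 0.0855 F [-0.3 -0.7 -0. ]
```

View pics/w2.png

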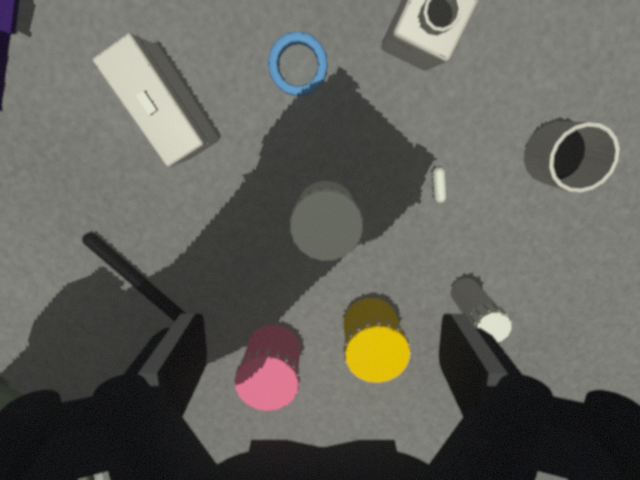

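The wrist view has the closed jar at (327,222), matching the estimate. The pink and yellow jars lie behind it, at (268,383) and (378,352). Next I descend.

```bash

python3 -m handwheel '[{"dx":-0.2,"dy":0.3,"dz":4,"wx":0,"wy":0,"wz":0,"claw":100},{"dx":-0.2,"dy":0.3,"dz":4,"wx":0,"wy":0,"wz":0,"claw":100},{"dx":0,"dy":0,"dz":2,"wx":0,"wy":0,"wz":0,"claw":100},{"dx":0,"dy":0,"dz":0,"wx":0,"wy":0,"wz":0,"claw":100}]' 30
for i in 1 2 3; do python3 go.py .429 -.218 .024 .449; done
```

```text
clock: 2.9
position: [0.4266, -0.2237, 0.0904]
tool_rot: [-3.14, 0.002, 0.449]
force: [-0.1, -0.1, -0.4]
grip_width: 0.0853
finger_force: 0.0
cm [ 0.46 -0.41  6.64] wz -0.0 clock 2.9 pos [ 0.4266 -0.2237  0.0904] rot [-3.14e+00  2.00e-03  4.49e-01] grip 0.0853 F [-0.1 -0.1 -0.4]
cm [ 0.46 -0.41  6.64] wz -0.0 clock 2.9 pos [ 0.4266 -0.2237  0.0904] rot [-3.14e+00  2.00e-03  4.49e-01] grip 0.0853 F [-0.1 -0.1 -0.4]
cm [ 0.46 -0.41  6.64] wz -0.0 clock 2.9 pos [ 0.4266 -0.2237  0.0904] rot [-3.14e+00  2.00e-03  4.49e-01] grip 0.0853 F [-0.1 -0.1 -0.4]
```

```bash

python3 -m handwheel '[{"dx":0.2,"dy":-0.2,"dz":1,"wx":0,"wy":0,"wz":0,"claw":100},{"dx":0.25,"dy":-0.2,"dz":2,"wx":0,"wy":0,"wz":0,"claw":100},{"dx":0,"dy":0,"dz":2,"wx":0,"wy":0,"wz":0,"claw":100},{"dx":0,"dy":0,"dz":1.6,"wx":0,"wy":0,"wz":0,"claw":100},{"dx":0,"dy":0,"dz":0,"wx":0,"wy":0,"wz":0,"claw":50},{"dx":0,"dy":0,"dz":0,"wx":0,"wy":0,"wz":0,"claw":40},{"dx":0,"dy":0,"dz":0,"wx":0,"wy":0,"wz":0,"claw":40},{"dx":0,"dy":0,"dz":0,"wx":0,"wy":0,"wz":0,"claw":40}]' 30
python3 -m handwheel '[{"dx":0,"dy":0,"dz":0,"wx":0,"wy":0,"wz":0,"claw":20},{"dx":0,"dy":0,"dz":0,"wx":0,"wy":0,"wz":0,"claw":20},{"dx":0,"dy":0,"dz":0,"wx":0,"wy":0,"wz":0,"claw":20}]' 30
python3 go.py .423 .236 .15 .449
```

```text
clock: 3.9
position: [0.43, -0.2183, 0.026]
tool_rot: [3.141, -0.001, 0.449]
force: [-1.6, 0.3, 8.6]
grip_width: 0.0519
finger_force: 31.9
clock: 4.28
position: [0.43, -0.2183, 0.026]
tool_rot: [3.141, -0.001, 0.449]
force: [-1.3, 1.0, 7.9]
grip_width: 0.0522
finger_force: 31.9
cm [ 19.08 -41.24 -12.4 ] wz -0.0 clock 4.28 pos [ 0.43   -0.2183  0.026 ] rot [ 3.141e+00 -1.000e-03  4.490e-01] grip 0.0522 F [-1.3  1.   7.9]
```

```bash

python3 -m handwheel '[{"dx":0,"dy":0,"dz":-1,"wx":0,"wy":0,"wz":0,"claw":20},{"dx":0,"dy":0,"dz":-3,"wx":0,"wy":0,"wz":0,"claw":20},{"dx":0,"dy":0,"dz":-4,"wx":0,"wy":0,"wz":0,"claw":20},{"dx":0.5,"dy":-1,"dz":-3,"wx":0,"wy":0,"wz":0,"claw":20},{"dx":1.25,"dy":-2.8,"dz":-1,"wx":0,"wy":0,"wz":0,"claw":20},{"dx":1.85,"dy":-4,"dz":0,"wx":0,"wy":0,"wz":0,"claw":20},{"dx":1.85,"dy":-4,"dz":0,"wx":0,"wy":0,"wz":0,"claw":20},{"dx":1.85,"dy":-4,"dz":0,"wx":0,"wy":0,"wz":0,"claw":20}]' 30
python3 -m handwheel '[{"dx":1.85,"dy":-4,"dz":0,"wx":0,"wy":0,"wz":0,"claw":20},{"dx":1.85,"dy":-4,"dz":0,"wx":0,"wy":0,"wz":0,"claw":20},{"dx":1.85,"dy":-4,"dz":0,"wx":0,"wy":0,"wz":0,"claw":20},{"dx":1.85,"dy":-4,"dz":0,"wx":0,"wy":0,"wz":0,"claw":20},{"dx":1.85,"dy":-4,"dz":0,"wx":0,"wy":0,"wz":0,"claw":20},{"dx":1.85,"dy":-4,"dz":0,"wx":0,"wy":0,"wz":0,"claw":20},{"dx":1,"dy":-2,"dz":0,"wx":0,"wy":0,"wz":0,"claw":20},{"dx":0,"dy":0,"dz":0,"wx":0,"wy":0,"wz":0,"claw":20}]' 30
python3 -m handwheel '[{"dx":0,"dy":0,"dz":0,"wx":0,"wy":0,"wz":0,"claw":20}]'
python3 go.py .423 .236 .037 .449
```

```text
clock: 5.28
position: [0.4269, -0.0429, 0.1461]
tool_rot: [3.141, -0.001, 0.448]
force: [1.9, 0.5, -3.0]
grip_width: 0.0522
finger_force: 31.9
clock: 6.28
position: [0.4229, 0.2442, 0.1459]
tool_rot: [-3.141, -0.001, 0.451]
force: [-0.3, -1.2, -1.5]
grip_width: 0.052
finger_force: 31.9
clock: 6.4
position: [0.4232, 0.2418, 0.1457]
tool_rot: [3.141, -0.0, 0.448]
force: [0.1, 0.2, -2.1]
grip_width: 0.0517
finger_force: 31.9
cm [-0.27  0.52 10.87] wz -0.001 clock 6.4 pos [0.4232 0.2418 0.1457] rot [ 3.141 -0.     0.448] grip 0.0517 F [ 0.1  0.2 -2.1]
```

```bash

python3 -m handwheel '[{"dx":-0.3,"dy":0.5,"dz":2,"wx":0,"wy":0,"wz":0,"claw":20},{"dx":0,"dy":0,"dz":3,"wx":0,"wy":0,"wz":0,"claw":20},{"dx":0,"dy":0,"dz":3,"wx":0,"wy":0,"wz":0,"claw":20},{"dx":0,"dy":0,"dz":2,"wx":0,"wy":0,"wz":0,"claw":20},{"dx":0,"dy":0,"dz":0.6,"wx":0,"wy":0,"wz":0,"claw":20},{"dx":0,"dy":0,"dz":0,"wx":0,"wy":0,"wz":0,"claw":20}]' 30
python3 go.py .423 .236 .035 .449
python3 - <<'E'
from h import *
a=optics.grab_frame("scene")["frame"][160:340,340:580];b=optics.grab_frame("side")["frame"][220:400,130:370]
cv2.imwrite("pics/p1.png",cv2.resize(np.hstack([a,b]),None,fx=1.6,fy=1.6))
E
```

```text
clock: 7.15
position: [0.4228, 0.2364, 0.0397]
tool_rot: [3.141, 0.0, 0.448]
force: [0.4, -0.4, -1.9]
grip_width: 0.0519
finger_force: 31.9
cm [0.   0.04 0.47] wz -0.001 clock 7.15 pos [0.4228 0.2364 0.0397] rot [3.141 0.    0.448] grip 0.0519 F [ 0.4 -0.4 -1.9]
```

View pics/p1.png

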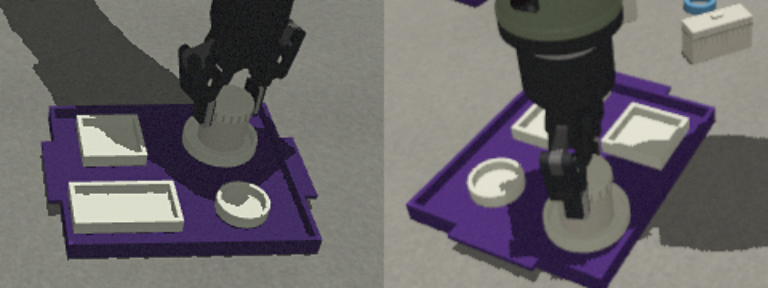

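The jar hangs upright just above the wide round nest (crop pixels (233,110) and (597,190)). I lower the last few mm and release.

```bash

python3 -m handwheel '[{"dx":0,"dy":0,"dz":0.2,"wx":0,"wy":0,"wz":0,"claw":20},{"dx":0,"dy":0,"dz":0.15,"wx":0,"wy":0,"wz":0,"claw":20},{"dx":0,"dy":0,"dz":0.1,"wx":0,"wy":0,"wz":0,"claw":20},{"dx":0,"dy":0,"dz":0,"wx":0,"wy":0,"wz":0,"claw":20},{"dx":0,"dy":0,"dz":0,"wx":0,"wy":0,"wz":0,"claw":20}]' 30
python3 go.py .423 .236 .035 .449
```

```text
clock: 7.88
position: [0.4227, 0.2368, 0.035]
tool_rot: [3.142, -0.0, 0.449]
force: [-1.4, 0.2, 5.5]
grip_width: 0.0518
finger_force: 32.5
cm [-0.01  0.09  0.  ] wz -0.0 clock 7.88 pos [0.4227 0.2368 0.035 ] rot [ 3.142 -0.     0.449] grip 0.0518 F [-1.4  0.2  5.5]
```

```bash

python3 -m handwheel '[{"dx":0,"dy":0,"dz":0,"wx":0,"wy":0,"wz":0,"claw":75},{"dx":0,"dy":0,"dz":0,"wx":0,"wy":0,"wz":0,"claw":85},{"dx":0,"dy":0,"dz":0,"wx":0,"wy":0,"wz":0,"claw":85},{"dx":0,"dy":0,"dz":-1,"wx":0,"wy":0,"wz":0,"claw":85},{"dx":0,"dy":0,"dz":-3,"wx":0,"wy":0,"wz":0,"claw":85},{"dx":0,"dy":0,"dz":-5,"wx":0,"wy":0,"wz":0,"claw":85},{"dx":-1,"dy":2,"dz":-4,"wx":0,"wy":0,"wz":0,"claw":85},{"dx":-2.2,"dy":4.4,"dz":-1,"wx":0,"wy":0,"wz":0,"claw":55}]' 30
python3 -m handwheel '[{"dx":-2.2,"dy":4.4,"dz":0,"wx":0,"wy":0,"wz":0,"claw":55},{"dx":-2.2,"dy":4.4,"dz":0,"wx":0,"wy":0,"wz":0,"claw":55},{"dx":-2.2,"dy":4.4,"dz":0,"wx":0,"wy":0,"wz":0,"claw":55},{"dx":-2.2,"dy":4.4,"dz":0,"wx":0,"wy":0,"wz":0,"claw":55},{"dx":-2.2,"dy":4.4,"dz":0,"wx":0,"wy":0,"wz":0,"claw":55},{"dx":-2.2,"dy":4.4,"dz":0,"wx":0,"wy":0,"wz":0,"claw":55},{"dx":-2.2,"dy":4.4,"dz":0,"wx":0,"wy":0,"wz":0,"claw":55},{"dx":-2.2,"dy":4.4,"dz":0,"wx":0,"wy":0,"wz":0,"claw":55}]' 30
python3 -m handwheel '[{"dx":-2.2,"dy":4.4,"dz":0,"wx":0,"wy":0,"wz":0,"claw":55},{"dx":-2.2,"dy":4.4,"dz":0,"wx":0,"wy":0,"wz":0,"claw":55},{"dx":-1.7,"dy":3.1,"dz":0,"wx":0,"wy":0,"wz":0,"claw":55},{"dx":0,"dy":0,"dz":0,"wx":0,"wy":0,"wz":0,"claw":55},{"dx":0,"dy":0,"dz":0,"wx":0,"wy":0,"wz":0,"claw":55}]' 30
cat > look.py <<'E'
import sys
from h import *
n,x,y=sys.argv[1],*map(float,sys.argv[2:4])
w=optics.grab_frame("wrist");cv2.imwrite(sys.argv[4],w["frame"])
p=proj(w,[[x,y,.03]])[0];print(p);m=getmask(n,"wrist",p)
if m is not None: r=fit(n,[(w,m,p)]);print(np.round(r.x,4),round(r.fun,3))
E
python3 look.py vial .413 -.362 pics/w3.png
python3 go.py .413 -.362 .032 .449
```

```text
clock: 8.88
position: [0.4224, 0.1662, 0.1777]
tool_rot: [-3.141, -0.005, 0.451]
force: [1.1, -0.6, -0.6]
grip_width: 0.0557
finger_force: 0.0
clock: 9.88
position: [0.4155, -0.2298, 0.1756]
tool_rot: [3.141, -0.001, 0.449]
force: [0.8, 0.1, 0.3]
grip_width: 0.047
finger_force: 0.0
clock: 10.5
position: [0.4124, -0.3613, 0.1751]
tool_rot: [-3.141, -0.0, 0.449]
force: [0.4, 0.0, 0.1]
grip_width: 0.0471
finger_force: 0.0
[321.97613267 222.36927722]
cm [-0.02  0.11 14.31] wz 0.001 clock 10.6 pos [ 0.4127 -0.3609  0.1751] rot [-3.141 -0.     0.45 ] grip 0.047 F [-0.7  0.6 -0.2]
```

```bash

python3 -m handwheel '[{"dx":0,"dy":0.1,"dz":3,"wx":0,"wy":0,"wz":0,"claw":55},{"dx":0,"dy":0,"dz":4,"wx":0,"wy":0,"wz":0,"claw":55},{"dx":0,"dy":0,"dz":4,"wx":0,"wy":0,"wz":0,"claw":55},{"dx":0,"dy":0,"dz":2.3,"wx":0,"wy":0,"wz":0,"claw":55},{"dx":0,"dy":0,"dz":1,"wx":0,"wy":0,"wz":0,"claw":55},{"dx":0,"dy":0,"dz":0,"wx":0,"wy":0,"wz":0,"claw":40},{"dx":0,"dy":0,"dz":0,"wx":0,"wy":0,"wz":0,"claw":30},{"dx":0,"dy":0,"dz":0,"wx":0,"wy":0,"wz":0,"claw":10}]' 25
python3 -m handwheel '[{"dx":0,"dy":0,"dz":0,"wx":0,"wy":0,"wz":0,"claw":5},{"dx":0,"dy":0,"dz":0,"wx":0,"wy":0,"wz":0,"claw":5},{"dx":0,"dy":0,"dz":0,"wx":0,"wy":0,"wz":0,"claw":5}]' 25
python3 go.py .526 .245 .15 .449
```

```text
clock: 11.6
position: [0.4132, -0.3631, 0.0327]
tool_rot: [3.14, -0.001, 0.449]
force: [-0.2, -0.3, -0.1]
grip_width: 0.0262
finger_force: 24.6
clock: 11.98
position: [0.4132, -0.3632, 0.0324]
tool_rot: [3.141, -0.001, 0.449]
force: [-0.1, 0.7, 8.0]
grip_width: 0.0263
finger_force: 24.7
cm [ 36.54 -49.91 -11.76] wz -0.0 clock 11.97 pos [ 0.4132 -0.3632  0.0324] rot [ 3.141e+00 -1.000e-03  4.490e-01] grip 0.0263 F [-0.1  0.7  8. ]
```

```bash

python3 -m handwheel '[{"dx":0,"dy":0,"dz":-1,"wx":0,"wy":0,"wz":0,"claw":5},{"dx":0,"dy":0,"dz":-3,"wx":0,"wy":0,"wz":0,"claw":5},{"dx":0,"dy":0,"dz":-4,"wx":0,"wy":0,"wz":0,"claw":5},{"dx":0.5,"dy":-0.7,"dz":-3,"wx":0,"wy":0,"wz":0,"claw":5},{"dx":1.5,"dy":-2,"dz":-1,"wx":0,"wy":0,"wz":0,"claw":5},{"dx":2.8,"dy":-3.8,"dz":0,"wx":0,"wy":0,"wz":0,"claw":5},{"dx":2.8,"dy":-3.8,"dz":0,"wx":0,"wy":0,"wz":0,"claw":5},{"dx":2.8,"dy":-3.8,"dz":0,"wx":0,"wy":0,"wz":0,"claw":5}]' 25
python3 -m handwheel '[{"dx":2.8,"dy":-3.8,"dz":0,"wx":0,"wy":0,"wz":0,"claw":5},{"dx":2.8,"dy":-3.8,"dz":0,"wx":0,"wy":0,"wz":0,"claw":5},{"dx":2.8,"dy":-3.8,"dz":0,"wx":0,"wy":0,"wz":0,"claw":5},{"dx":2.8,"dy":-3.8,"dz":0,"wx":0,"wy":0,"wz":0,"claw":5},{"dx":2.8,"dy":-3.8,"dz":0,"wx":0,"wy":0,"wz":0,"claw":5},{"dx":2.8,"dy":-3.8,"dz":0,"wx":0,"wy":0,"wz":0,"claw":5},{"dx":2.8,"dy":-3.8,"dz":0,"wx":0,"wy":0,"wz":0,"claw":5},{"dx":2.8,"dy":-3.8,"dz":0,"wx":0,"wy":0,"wz":0,"claw":5}]' 25
python3 -m handwheel '[{"dx":2.4,"dy":-3.6,"dz":0,"wx":0,"wy":0,"wz":0,"claw":5},{"dx":1.3,"dy":-1.8,"dz":0,"wx":0,"wy":0,"wz":0,"claw":5},{"dx":0,"dy":0,"dz":0,"wx":0,"wy":0,"wz":0,"claw":5},{"dx":0,"dy":0,"dz":0,"wx":0,"wy":0,"wz":0,"claw":5}]'
python3 go.py .526 .245 .042 .449
```

```text
clock: 12.98
position: [0.4454, -0.1893, 0.1525]
tool_rot: [3.141, -0.0, 0.449]
force: [1.3, -0.4, -0.2]
grip_width: 0.0262
finger_force: 24.7
clock: 13.98
position: [0.5153, 0.1819, 0.1525]
tool_rot: [3.141, -0.0, 0.449]
force: [0.9, 0.1, -0.9]
grip_width: 0.0262
finger_force: 24.7
clock: 14.48
position: [0.5252, 0.2437, 0.1519]
tool_rot: [3.141, 0.0, 0.448]
force: [-0.3, 0.9, -0.6]
grip_width: 0.0263
finger_force: 24.7
cm [ 0.13 -0.09 10.99] wz -0.001 clock 14.47 pos [0.5252 0.2437 0.1519] rot [3.141 0.    0.448] grip 0.0263 F [-0.3  0.9 -0.6]
```

```bash

python3 -m handwheel '[{"dx":0.1,"dy":-0.1,"dz":2,"wx":0,"wy":0,"wz":0,"claw":5},{"dx":0,"dy":0,"dz":3,"wx":0,"wy":0,"wz":0,"claw":5},{"dx":0,"dy":0,"dz":3,"wx":0,"wy":0,"wz":0,"claw":5},{"dx":0,"dy":0,"dz":2,"wx":0,"wy":0,"wz":0,"claw":5},{"dx":0,"dy":0,"dz":0.6,"wx":0,"wy":0,"wz":0,"claw":5},{"dx":0,"dy":0,"dz":0,"wx":0,"wy":0,"wz":0,"claw":5}]' 25
python3 go.py .526 .245 .0415 .449
python3 - <<'E'
from h import *
a=optics.grab_frame("scene")["frame"][160:340,340:580];b=optics.grab_frame("side")["frame"][220:400,130:370]
cv2.imwrite("pics/p2.png",cv2.resize(np.hstack([a,b]),None,fx=1.6,fy=1.6))
E
```

```text
clock: 15.22
position: [0.5259, 0.2457, 0.0462]
tool_rot: [3.141, 0.0, 0.448]
force: [-1.3, 0.2, 0.7]
grip_width: 0.026
finger_force: 24.7
cm [-0.02  0.07  0.47] wz -0.001 clock 15.22 pos [0.5259 0.2457 0.0462] rot [3.141 0.    0.448] grip 0.026 F [-1.3  0.2  0.7]
```

View pics/p2.png

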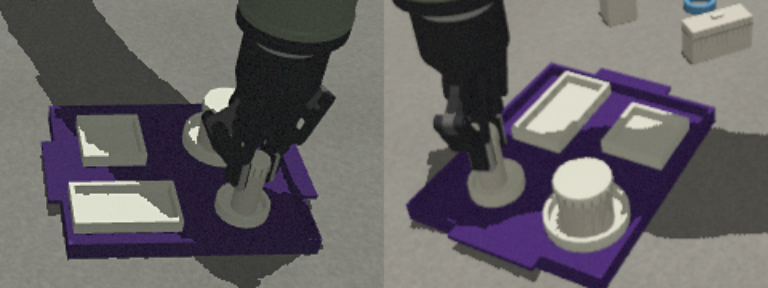

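The jar stands upright in the wide nest (crop (585,200)). The vial is upright over the small nest at (257,185).

```bash

python3 -m handwheel '[{"dx":0,"dy":0,"dz":0.2,"wx":0,"wy":0,"wz":0,"claw":5},{"dx":0,"dy":0,"dz":0.15,"wx":0,"wy":0,"wz":0,"claw":5},{"dx":0,"dy":0,"dz":0.15,"wx":0,"wy":0,"wz":0,"claw":5},{"dx":0,"dy":0,"dz":0,"wx":0,"wy":0,"wz":0,"claw":5},{"dx":0,"dy":0,"dz":0,"wx":0,"wy":0,"wz":0,"claw":5}]' 25
python3 go.py .603 -.076 .2 .71
```

```text
clock: 15.95
position: [0.5261, 0.2466, 0.0414]
tool_rot: [3.142, -0.001, 0.449]
force: [-0.2, -1.8, 9.2]
grip_width: 0.0264
finger_force: 25.2
cm [ -7.06  32.41 -15.86] wz -0.261 clock 15.95 pos [0.5261 0.2466 0.0414] rot [ 3.142e+00 -1.000e-03  4.490e-01] grip 0.0264 F [-0.2 -1.8  9.2]
```

```bash

python3 -m handwheel '[{"dx":0,"dy":0,"dz":0,"wx":0,"wy":0,"wz":0,"claw":45},{"dx":0,"dy":0,"dz":0,"wx":0,"wy":0,"wz":0,"claw":55},{"dx":0,"dy":0,"dz":0,"wx":0,"wy":0,"wz":0,"claw":60},{"dx":0,"dy":0,"dz":-1,"wx":0,"wy":0,"wz":0,"claw":60},{"dx":0,"dy":0,"dz":-3,"wx":0,"wy":0,"wz":0,"claw":60},{"dx":0,"dy":0,"dz":-5,"wx":0,"wy":0,"wz":0,"claw":60},{"dx":-0.4,"dy":2,"dz":-5,"wx":0,"wy":0,"wz":0,"claw":90},{"dx":-0.9,"dy":4,"dz":-2,"wx":0,"wy":0,"wz":0,"claw":90}]' 30
python3 -m handwheel '[{"dx":-0.9,"dy":4.2,"dz":0,"wx":0,"wy":0,"wz":0,"claw":90},{"dx":-0.9,"dy":4.2,"dz":0,"wx":0,"wy":0,"wz":0,"claw":90},{"dx":-0.9,"dy":4.2,"dz":0,"wx":0,"wy":0,"wz":0,"claw":90},{"dx":-0.9,"dy":4.2,"dz":0,"wx":0,"wy":0,"wz":0,"claw":90},{"dx":-0.9,"dy":4.2,"dz":0,"wx":0,"wy":0,"wz":0,"claw":90},{"dx":-0.9,"dy":4.2,"dz":0,"wx":0,"wy":0,"wz":0,"claw":90},{"dx":-0.3,"dy":1.2,"dz":0,"wx":0,"wy":0,"wz":-0.13,"claw":90},{"dx":0,"dy":0,"dz":0,"wx":0,"wy":0,"wz":-0.13,"claw":90}]' 30
python3 -m handwheel '[{"dx":0,"dy":0,"dz":0,"wx":0,"wy":0,"wz":0,"claw":90},{"dx":0,"dy":0,"dz":0,"wx":0,"wy":0,"wz":0,"claw":90}]'
python3 look.py bottle .603 -.076 pics/w4.png
python3 go.py .603 -.076 .024 .71
```

```text
clock: 16.95
position: [0.5406, 0.1878, 0.2044]
tool_rot: [-3.141, -0.004, 0.451]
force: [1.0, -0.8, 0.1]
grip_width: 0.0766
finger_force: 0.0
clock: 17.95
position: [0.6031, -0.0773, 0.2014]
tool_rot: [3.141, 0.0, 0.711]
force: [0.8, 0.2, 0.1]
grip_width: 0.077
finger_force: 0.0
clock: 18.2
position: [0.6031, -0.0757, 0.2012]
tool_rot: [3.141, -0.0, 0.706]
force: [-0.1, 0.2, -0.0]
grip_width: 0.0766
finger_force: 0.0
[321.12073066 214.23979794]
[ 0.6055 -0.0772 -0.6069] 0.104
cm [-0.04  0.03 17.7 ] wz -0.003 clock 18.3 pos [ 0.6031 -0.0756  0.201 ] rot [ 3.141 -0.     0.707] grip 0.0765 F [ 0.7 -0.7  0.5]
```

View pics/w4.png

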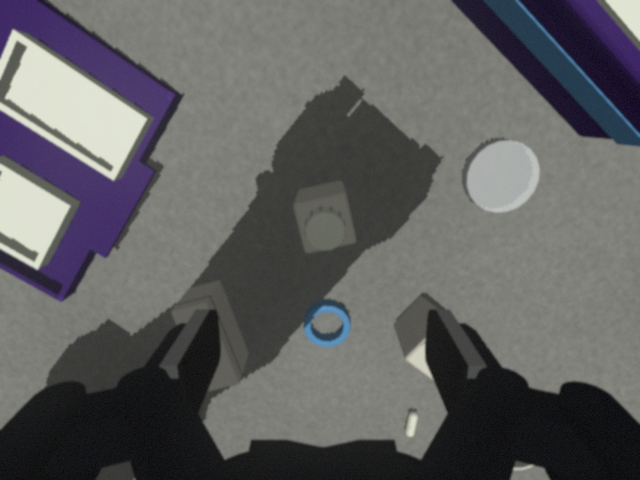

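The wrist view shows the capped bottle at (325,217), turned about 0.24 rad counter-clockwise from the tool. The fit says the same (yaw 0.96). I turn by that amount and descend.

```bash

python3 -m handwheel '[{"dx":0,"dy":0,"dz":2,"wx":0,"wy":0,"wz":-0.125,"claw":90},{"dx":0,"dy":0,"dz":3,"wx":0,"wy":0,"wz":-0.125,"claw":90},{"dx":0,"dy":0.2,"dz":4,"wx":0,"wy":0,"wz":0,"claw":90},{"dx":0,"dy":0,"dz":4,"wx":0,"wy":0,"wz":0,"claw":90},{"dx":0,"dy":0,"dz":3,"wx":0,"wy":0,"wz":0,"claw":90},{"dx":0,"dy":0,"dz":1.6,"wx":0,"wy":0,"wz":0,"claw":90},{"dx":0,"dy":0,"dz":0,"wx":0,"wy":0,"wz":0,"claw":60},{"dx":0,"dy":0,"dz":0,"wx":0,"wy":0,"wz":0,"claw":30}]' 30
python3 -m handwheel '[{"dx":0,"dy":0,"dz":0,"wx":0,"wy":0,"wz":0,"claw":20},{"dx":0,"dy":0,"dz":0,"wx":0,"wy":0,"wz":0,"claw":20},{"dx":0,"dy":0,"dz":0,"wx":0,"wy":0,"wz":0,"claw":20},{"dx":0,"dy":0,"dz":0,"wx":0,"wy":0,"wz":0,"claw":20}]' 30
python3 go.py .434 .117 .17 1.64
```

```text
clock: 19.3
position: [0.6055, -0.077, 0.026]
tool_rot: [3.14, -0.001, 0.958]
force: [-4.1, 2.4, 5.0]
grip_width: 0.0418
finger_force: 3.0
clock: 19.8
position: [0.6056, -0.077, 0.0261]
tool_rot: [3.14, -0.001, 0.959]
force: [-0.6, 0.2, 8.9]
grip_width: 0.0394
finger_force: 31.3
cm [  6.02 -25.19 -14.39] wz -0.681 clock 19.8 pos [ 0.6056 -0.077   0.0261] rot [ 3.14e+00 -1.00e-03  9.59e-01] grip 0.0394 F [-0.6  0.2  8.9]
```

```bash

python3 -m handwheel '[{"dx":0,"dy":0,"dz":-1,"wx":0,"wy":0,"wz":0,"claw":20},{"dx":0,"dy":0,"dz":-3,"wx":0,"wy":0,"wz":0,"claw":20},{"dx":0,"dy":0,"dz":-4,"wx":0,"wy":0,"wz":0,"claw":20},{"dx":0.4,"dy":-1.5,"dz":-3,"wx":0,"wy":0,"wz":0,"claw":20},{"dx":0.8,"dy":-3.5,"dz":-1,"wx":0,"wy":0,"wz":0,"claw":20},{"dx":1,"dy":-4.2,"dz":0,"wx":0,"wy":0,"wz":0,"claw":20},{"dx":1,"dy":-4.2,"dz":0,"wx":0,"wy":0,"wz":0,"claw":20},{"dx":1,"dy":-4.2,"dz":0,"wx":0,"wy":0,"wz":0,"claw":20}]' 30
python3 -m handwheel '[{"dx":1,"dy":-4.2,"dz":0,"wx":0,"wy":0,"wz":0,"claw":20},{"dx":0.8,"dy":-3.4,"dz":0,"wx":0,"wy":0,"wz":-0.1,"claw":20},{"dx":0,"dy":0,"dz":0,"wx":0,"wy":0,"wz":-0.15,"claw":20},{"dx":0,"dy":0,"dz":0,"wx":0,"wy":0,"wz":-0.16,"claw":20},{"dx":0,"dy":0,"dz":0,"wx":0,"wy":0,"wz":-0.16,"claw":20},{"dx":0,"dy":0,"dz":0,"wx":0,"wy":0,"wz":-0.11,"claw":20},{"dx":0,"dy":0,"dz":0,"wx":0,"wy":0,"wz":0,"claw":20},{"dx":0,"dy":0,"dz":0,"wx":0,"wy":0,"wz":0,"claw":20}]' 30
python3 go.py .434 .117 .036 1.64
```

```text
clock: 20.8
position: [0.484, 0.0594, 0.1457]
tool_rot: [3.141, -0.001, 0.959]
force: [0.5, -0.2, -1.5]
grip_width: 0.0398
finger_force: 30.5
clock: 21.8
position: [0.4331, 0.1168, 0.1451]
tool_rot: [3.141, 0.0, 1.636]
force: [-0.1, -0.1, -0.4]
grip_width: 0.0397
finger_force: 30.6
cm [ 0.02  0.1  10.91] wz -0.004 clock 21.8 pos [0.4331 0.1168 0.1451] rot [3.141 0.    1.636] grip 0.0397 F [-0.1 -0.1 -0.4]
```

```bash

python3 -m handwheel '[{"dx":0,"dy":0.1,"dz":2,"wx":0,"wy":0,"wz":0,"claw":20},{"dx":0,"dy":0,"dz":3,"wx":0,"wy":0,"wz":0,"claw":20},{"dx":0,"dy":0,"dz":3,"wx":0,"wy":0,"wz":0,"claw":20},{"dx":0,"dy":0,"dz":2,"wx":0,"wy":0,"wz":0,"claw":20},{"dx":0,"dy":0,"dz":0.5,"wx":0,"wy":0,"wz":0,"claw":20},{"dx":0,"dy":0,"dz":0,"wx":0,"wy":0,"wz":0,"claw":20}]' 30
python3 go.py .434 .117 .035 1.64
python3 - <<'E'
from h import *
a=optics.grab_frame("scene")["frame"][160:340,340:580];b=optics.grab_frame("side")["frame"][220:400,130:370]
cv2.imwrite("pics/p3.png",cv2.resize(np.hstack([a,b]),None,fx=1.6,fy=1.6))
E
```

```text
clock: 22.55
position: [0.4341, 0.1171, 0.0401]
tool_rot: [3.142, 0.0, 1.638]
force: [0.0, 0.1, -0.5]
grip_width: 0.0395
finger_force: 30.6
cm [-0.01 -0.01  0.51] wz -0.002 clock 22.55 pos [0.4341 0.1171 0.0401] rot [3.142 0.    1.638] grip 0.0395 F [ 0.   0.1 -0.5]
```

View pics/p3.png

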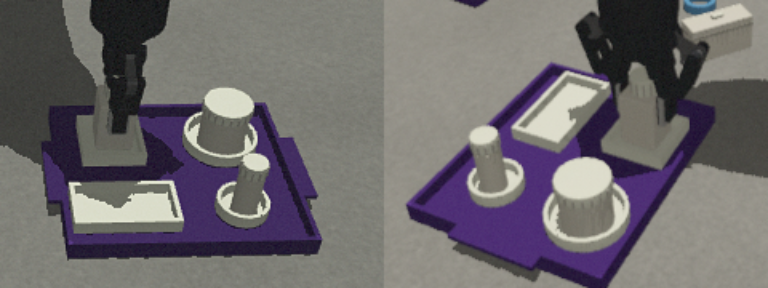

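The bottle is over the square nest and the jar stands in its own. The vial at (245,190) seems to lean a little, so I will check it after releasing the bottle.

```bash

python3 -m handwheel '[{"dx":0,"dy":0,"dz":0.2,"wx":0,"wy":0,"wz":0,"claw":20},{"dx":0,"dy":0,"dz":0.15,"wx":0,"wy":0,"wz":0,"claw":20},{"dx":0,"dy":0,"dz":0.15,"wx":0,"wy":0,"wz":0,"claw":20},{"dx":0,"dy":0,"dz":0,"wx":0,"wy":0,"wz":0,"claw":20},{"dx":0,"dy":0,"dz":0,"wx":0,"wy":0,"wz":0,"claw":20}]' 30
python3 -m handwheel '[{"dx":0,"dy":0,"dz":0,"wx":0,"wy":0,"wz":0,"claw":60},{"dx":0,"dy":0,"dz":0,"wx":0,"wy":0,"wz":0,"claw":80},{"dx":0,"dy":0,"dz":0,"wx":0,"wy":0,"wz":0,"claw":80},{"dx":0,"dy":0,"dz":-1,"wx":0,"wy":0,"wz":0,"claw":80},{"dx":0,"dy":0,"dz":-3,"wx":0,"wy":0,"wz":0,"claw":80},{"dx":0,"dy":0,"dz":-5,"wx":0,"wy":0,"wz":0,"claw":80},{"dx":0,"dy":0,"dz":-5,"wx":0,"wy":0,"wz":0,"claw":80},{"dx":0,"dy":0,"dz":-2,"wx":0,"wy":0,"wz":0,"claw":80}]' 30
python3 go.py .452 -.073 .19 .9
python3 - <<'E'
from h import *
T=[]
for c,(x,y) in(("scene",(440,210)),("side",(150,270))):
    f=optics.grab_frame(c);im=cv2.resize(f["frame"][y:y+120,x:x+130],None,fx=3,fy=3,interpolation=cv2.INTER_CUBIC)
    for (X,Y,h,d) in((.526,.2455,.066,.026),(.423,.2365,.054,.053)):
        for s in(-1,1):
            off=np.array(f["R"])[0]*s*d/2; off[2]=0
            q=((proj(f,[np.array([X,Y,.009])+off,np.array([X,Y,.009+h])+off])-[x,y])*3).astype(int)
            cv2.line(im,tuple(map(int,q[0])),tuple(map(int,q[1])),(0,0,255),1)
    T.append(im)
cv2.imwrite("pics/v1.png",np.hstack(T))
E
```

```text
clock: 23.28
position: [0.4341, 0.117, 0.035]
tool_rot: [3.141, 0.0, 1.639]
force: [-2.1, -1.3, 8.1]
grip_width: 0.0396
finger_force: 31.7
clock: 24.28
position: [0.4346, 0.1172, 0.198]
tool_rot: [3.138, -0.001, 1.639]
force: [-0.1, 0.4, -0.8]
grip_width: 0.0685
finger_force: 0.0
cm [-19.09   0.45   0.8 ] wz 0.739 clock 24.27 pos [0.4346 0.1172 0.198 ] rot [ 3.138e+00 -1.000e-03  1.639e+00] grip 0.0685 F [-0.1  0.4 -0.8]
```

View pics/v1.png

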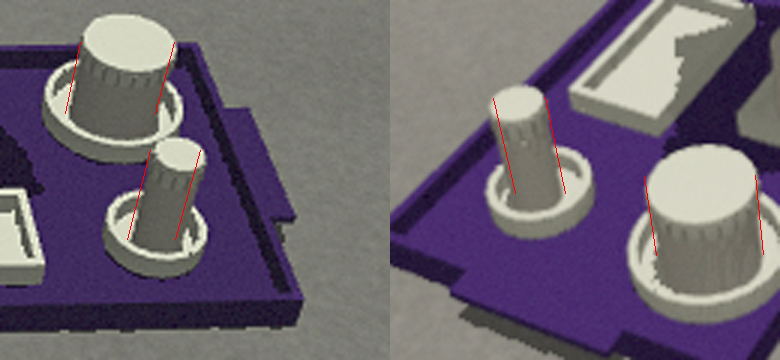

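The overlay lines run parallel to the vial and the jar in both views, so both stand upright in their nests. Now the slide box.

```bash

python3 -m handwheel '[{"dx":-3,"dy":0.1,"dz":0.4,"wx":0,"wy":0,"wz":0,"claw":90},{"dx":-4.5,"dy":0.1,"dz":0.4,"wx":0,"wy":0,"wz":0,"claw":90},{"dx":-4.5,"dy":0.1,"dz":0,"wx":0,"wy":0,"wz":0,"claw":90},{"dx":-4.5,"dy":0.1,"dz":0,"wx":0,"wy":0,"wz":0,"claw":90},{"dx":-2.6,"dy":0,"dz":0,"wx":0,"wy":0,"wz":0.14,"claw":90},{"dx":0,"dy":0,"dz":0,"wx":0,"wy":0,"wz":0.15,"claw":90},{"dx":0,"dy":0,"dz":0,"wx":0,"wy":0,"wz":0.15,"claw":90},{"dx":0,"dy":0,"dz":0,"wx":0,"wy":0,"wz":0.15,"claw":90}]' 30
python3 -m handwheel '[{"dx":0,"dy":0,"dz":0,"wx":0,"wy":0,"wz":0.15,"claw":90},{"dx":0,"dy":0,"dz":0,"wx":0,"wy":0,"wz":0,"claw":90},{"dx":0,"dy":0,"dz":0,"wx":0,"wy":0,"wz":0,"claw":90}]' 30
python3 look.py slidebox .452 -.073 pics/w5.png
python3 go.py .452 -.073 .017 .9
```

```text
clock: 25.38
position: [0.4504, -0.0733, 0.1863]
tool_rot: [-3.141, 0.0, 1.044]
force: [-0.5, 0.3, 0.2]
grip_width: 0.077
finger_force: 0.0
clock: 25.75
position: [0.4507, -0.0732, 0.1866]
tool_rot: [-3.141, 0.0, 0.903]
force: [0.2, 0.7, 0.2]
grip_width: 0.0775
finger_force: 0.0
[322.27210474 216.83218772]
[ 0.4544 -0.0746 -0.5888] 0.064
cm [ 0.1   0.07 16.97] wz 0.001 clock 25.85 pos [ 0.4508 -0.0733  0.1867] rot [-3.141  0.     0.901] grip 0.0769 F [-0.3 -0.2 -1. ]
```

View pics/w5.png

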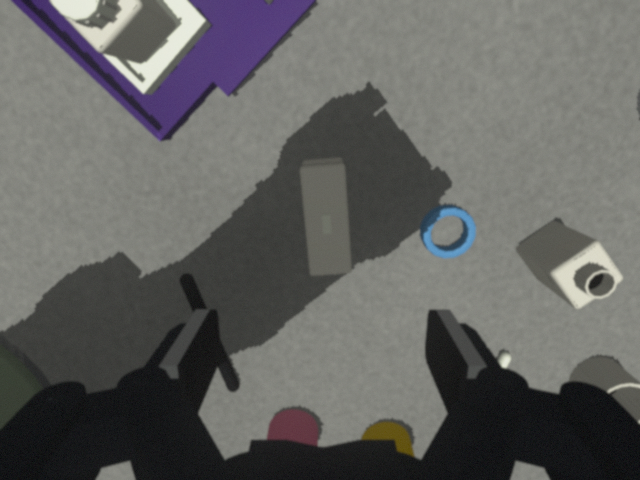

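The slide box is at (326,217), turned about 0.08 rad counter-clockwise from the tool, which matches the fit. I correct and grasp with a partial opening so the fingers stay clear of the pen.

```bash

python3 -m handwheel '[{"dx":0,"dy":0,"dz":2,"wx":0,"wy":0,"wz":-0.08,"claw":65},{"dx":0.1,"dy":0.35,"dz":3,"wx":0,"wy":0,"wz":0,"claw":65},{"dx":0,"dy":0,"dz":4,"wx":0,"wy":0,"wz":0,"claw":65},{"dx":0,"dy":0,"dz":4,"wx":0,"wy":0,"wz":0,"claw":65},{"dx":0,"dy":0,"dz":2.5,"wx":0,"wy":0,"wz":0,"claw":65},{"dx":0,"dy":0,"dz":1.2,"wx":0,"wy":0,"wz":0,"claw":65},{"dx":0,"dy":0,"dz":0,"wx":0,"wy":0,"wz":0,"claw":45},{"dx":0,"dy":0,"dz":0,"wx":0,"wy":0,"wz":0,"claw":25}]' 35
python3 -m handwheel '[{"dx":0,"dy":0,"dz":0,"wx":0,"wy":0,"wz":0,"claw":10},{"dx":0,"dy":0,"dz":0,"wx":0,"wy":0,"wz":0,"claw":10},{"dx":0,"dy":0,"dz":0,"wx":0,"wy":0,"wz":0,"claw":10},{"dx":0,"dy":0,"dz":0,"wx":0,"wy":0,"wz":0,"claw":10}]' 35
python3 go.py .536 .127 .18 1.655
```

```text
clock: 26.85
position: [0.4549, -0.0745, 0.0207]
tool_rot: [3.141, -0.001, 0.979]
force: [-0.2, -0.1, -1.0]
grip_width: 0.0314
finger_force: 35.1
clock: 27.35
position: [0.4548, -0.0746, 0.0203]
tool_rot: [3.141, -0.0, 0.979]
force: [-1.5, 0.4, 8.9]
grip_width: 0.0312
finger_force: 36.5
cm [ 21.26  -4.51 -15.97] wz -0.676 clock 27.35 pos [ 0.4548 -0.0746  0.0203] rot [ 3.141 -0.     0.979] grip 0.0312 F [-1.5  0.4  8.9]
```

```bash

python3 -m handwheel '[{"dx":0,"dy":0,"dz":-1,"wx":0,"wy":0,"wz":0,"claw":10},{"dx":0,"dy":0,"dz":-3,"wx":0,"wy":0,"wz":0,"claw":10},{"dx":0,"dy":0,"dz":-5,"wx":0,"wy":0,"wz":0,"claw":10},{"dx":1.3,"dy":-0.3,"dz":-4,"wx":0,"wy":0,"wz":0,"claw":10},{"dx":3,"dy":-0.6,"dz":-2,"wx":0,"wy":0,"wz":0,"claw":10},{"dx":4,"dy":-0.9,"dz":-1,"wx":0,"wy":0,"wz":0,"claw":10},{"dx":4,"dy":-0.9,"dz":0,"wx":0,"wy":0,"wz":0,"claw":10},{"dx":4,"dy":-0.9,"dz":0,"wx":0,"wy":0,"wz":0,"claw":10}]' 35
python3 -m handwheel '[{"dx":3.2,"dy":-0.6,"dz":0,"wx":0,"wy":0,"wz":0,"claw":10},{"dx":1.7,"dy":-0.3,"dz":0,"wx":0,"wy":0,"wz":-0.1,"claw":10},{"dx":0,"dy":0,"dz":0,"wx":0,"wy":0,"wz":-0.15,"claw":10},{"dx":0,"dy":0,"dz":0,"wx":0,"wy":0,"wz":-0.16,"claw":10},{"dx":0,"dy":0,"dz":0,"wx":0,"wy":0,"wz":-0.16,"claw":10},{"dx":0,"dy":0,"dz":0,"wx":0,"wy":0,"wz":-0.1,"claw":10},{"dx":0,"dy":0,"dz":0,"wx":0,"wy":0,"wz":0,"claw":10},{"dx":0,"dy":0,"dz":0,"wx":0,"wy":0,"wz":0,"claw":10}]' 35
python3 go.py .536 .127 .03 1.65
```

```text
clock: 28.35
position: [0.5158, 0.0821, 0.1807]
tool_rot: [3.141, -0.0, 0.979]
force: [1.0, -1.0, -1.0]
grip_width: 0.0313
finger_force: 35.2
clock: 29.35
position: [0.5353, 0.1264, 0.1801]
tool_rot: [3.141, 0.0, 1.646]
force: [0.1, -0.7, -1.9]
grip_width: 0.0317
finger_force: 35.2
cm [ 0.05  0.07 15.01] wz -0.004 clock 29.35 pos [0.5353 0.1264 0.1801] rot [3.141 0.    1.646] grip 0.0317 F [ 0.1 -0.7 -1.9]
```

```bash

python3 -m handwheel '[{"dx":0,"dy":0.05,"dz":2,"wx":0,"wy":0,"wz":0,"claw":10},{"dx":0,"dy":0,"dz":4,"wx":0,"wy":0,"wz":0,"claw":10},{"dx":0,"dy":0,"dz":4,"wx":0,"wy":0,"wz":0,"claw":10},{"dx":0,"dy":0,"dz":3,"wx":0,"wy":0,"wz":0,"claw":10},{"dx":0,"dy":0,"dz":1.5,"wx":0,"wy":0,"wz":0,"claw":10},{"dx":0,"dy":0,"dz":0,"wx":0,"wy":0,"wz":0,"claw":10}]' 35
python3 go.py .536 .127 .0295 1.65
python3 - <<'E'
from h import *
a=optics.grab_frame("scene")["frame"][160:340,340:580];b=optics.grab_frame("side")["frame"][220:400,130:370]
cv2.imwrite("pics/p4.png",cv2.resize(np.hstack([a,b]),None,fx=1.6,fy=1.6))
E
```

```text
clock: 30.1
position: [0.5356, 0.1267, 0.0346]
tool_rot: [-3.141, 0.0, 1.648]
force: [1.1, -0.2, -0.7]
grip_width: 0.0316
finger_force: 35.2
cm [0.03 0.04 0.51] wz -0.002 clock 30.1 pos [0.5356 0.1267 0.0346] rot [-3.141  0.     1.648] grip 0.0316 F [ 1.1 -0.2 -0.7]
```

View pics/p4.png

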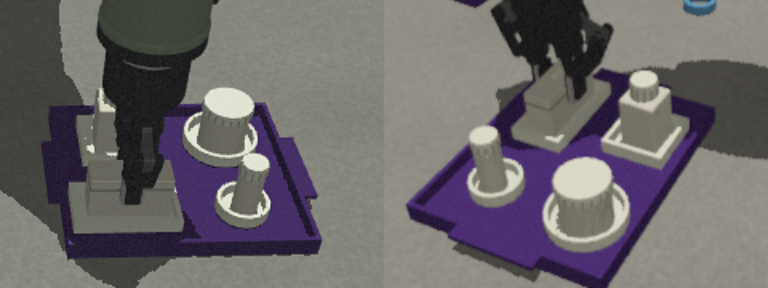

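The slide box is aligned over the oblong nest (crop (127,185) and (555,105)). The bottle stands in the square nest at (643,115). I lower, release and retreat.

```bash

python3 -m handwheel '[{"dx":0,"dy":0,"dz":0.2,"wx":0,"wy":0,"wz":0,"claw":10},{"dx":0,"dy":0,"dz":0.15,"wx":0,"wy":0,"wz":0,"claw":10},{"dx":0,"dy":0,"dz":0.17,"wx":0,"wy":0,"wz":0,"claw":10},{"dx":0,"dy":0,"dz":0,"wx":0,"wy":0,"wz":0,"claw":10},{"dx":0,"dy":0,"dz":0,"wx":0,"wy":0,"wz":0,"claw":10}]' 35
python3 -m handwheel '[{"dx":0,"dy":0,"dz":0,"wx":0,"wy":0,"wz":0,"claw":50},{"dx":0,"dy":0,"dz":0,"wx":0,"wy":0,"wz":0,"claw":65},{"dx":0,"dy":0,"dz":0,"wx":0,"wy":0,"wz":0,"claw":65},{"dx":0,"dy":0,"dz":-1,"wx":0,"wy":0,"wz":0,"claw":65},{"dx":0,"dy":0,"dz":-3,"wx":0,"wy":0,"wz":0,"claw":65},{"dx":0,"dy":0,"dz":-5,"wx":0,"wy":0,"wz":0,"claw":65},{"dx":0,"dy":0,"dz":-5,"wx":0,"wy":0,"wz":0,"claw":65},{"dx":-3,"dy":0,"dz":-4,"wx":0,"wy":0,"wz":0,"claw":65}]' 35
python3 -m handwheel '[{"dx":-5,"dy":0,"dz":0,"wx":0,"wy":0,"wz":0,"claw":65},{"dx":-5,"dy":0,"dz":0,"wx":0,"wy":0,"wz":0,"claw":65},{"dx":-5,"dy":0,"dz":0,"wx":0,"wy":0,"wz":0,"claw":65},{"dx":-5,"dy":0,"dz":0,"wx":0,"wy":0,"wz":0,"claw":65},{"dx":0,"dy":0,"dz":0,"wx":0,"wy":0,"wz":0,"claw":65},{"dx":0,"dy":0,"dz":0,"wx":0,"wy":0,"wz":0,"claw":65}]' 35
python3 - <<'E'
from h import *
a=optics.grab_frame("scene")["frame"][160:340,80:580];b=optics.grab_frame("side")["frame"][150:400,130:450]
cv2.imwrite("pics/p5.png",np.vstack([cv2.resize(a,(750,270)),cv2.copyMakeBorder(cv2.resize(b,None,fx=1.3,fy=1.3),0,0,0,750-416,0)]))
E
```

```text
clock: 30.82
position: [0.5359, 0.1266, 0.0296]
tool_rot: [-3.142, 0.0, 1.649]
force: [0.2, 0.1, -1.2]
grip_width: 0.0314
finger_force: 35.2
clock: 31.82
position: [0.5381, 0.0984, 0.2125]
tool_rot: [3.14, -0.001, 1.652]
force: [0.7, -0.4, 0.5]
grip_width: 0.0557
finger_force: 0.0
clock: 32.58
position: [0.5537, -0.1021, 0.2101]
tool_rot: [3.141, -0.0, 1.649]
force: [-0.1, 0.2, 0.3]
grip_width: 0.0557
finger_force: 0.0
```

View pics/p5.png

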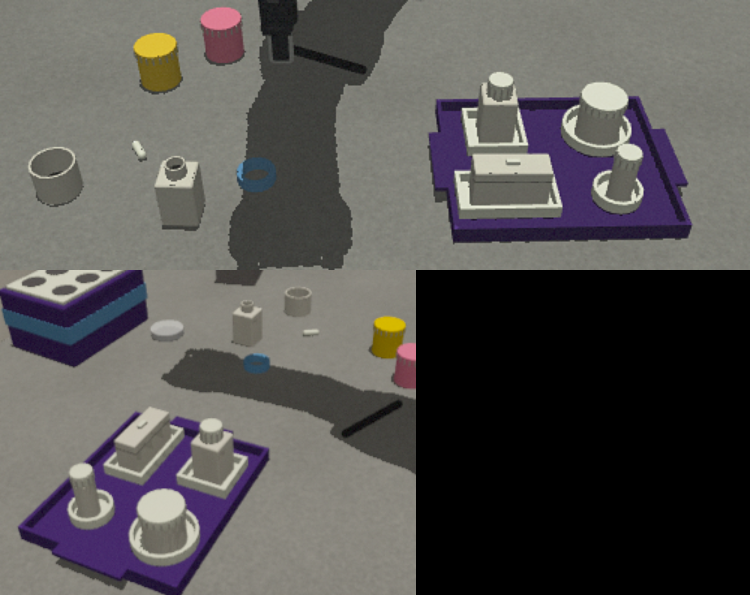

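All four closed containers stand upright in their nests. The open jar (55,175) and open bottle (180,190) are where they were.

```bash
python3 -c "
from workcell import job_done
print(job_done())"
```

```text
the job is handed in; nothing more can be done
None
```

The job is handed in at about 33 s on the robot's clock: jar, vial, bottle and slide box stand upright in their matching nests in the last pictures, with the open jar and open bottle left in place; the slide box showed no clear contact force at release and may have settled by under a millimetre.

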